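# Log and discard the finished sample jars

## Task

Clear away the finished samples: put every purple-capped jar standing about the bench into the grey tote with the others, stand the loaded tote on the scanner's black mat with its bar-code label square to the scanner's window, and squeeze the scanner's orange trigger fully for a good half second, then let it go, to log the batch. Then lift the tote by its handle, tip all its jars through the hopper mouth of the yellow waste bin, and stand the empty tote back squarely on its blue mat, facing as it did at first. Leave the white-capped jar and the rest of the bench things where they are.

Things in the scene. Friction and masses are not known exactly. Their poses are not given: they have to be found in the camera images.
- tote: Loose grey plastic tote, 0.25 kg empty. Origin: mid underside of its floor; base 110 (x) by 160 (y) mm, floor top at z 4. Back wall at x 51..55 and end walls at y +-76..80 mm are 55 mm high. The front (-x) slopes out to a pouring lip. A bar handle spans it, on 30 mm wide uprights at the end walls. Two jars stand at its back at the start; others fit in front of the bar, x -25 to -60 mm
- tote_lip (a point): Middle of the tote's pouring lip, at (-115, 0, 44) mm in the tote's frame: from the floor's front edge (x = -55 mm) the front panel slopes outward and up to here, 36 degrees from level. Tilting the tote about its y axis, lip down, to about 95 degrees empties it
- tote_handle (a point): Middle of the tote's bar handle, at (0, 0, 100) mm in the tote's frame, same axes. The bar runs along the tote's y, 14 mm thick (x) and 26 mm high (z 87 to 113 mm), flat sides; grip it across x
- tote_label (a point): Middle of the white bar-code label (70 by 40 mm) on the outside of the tote's +y end wall, 30 mm above the tote's underside; it faces the tote's +y. Axes as the tote's
- tote_mat: Thin blue mat (1 mm, nothing to bump into) lying on the bench: the tote's parking place. Origin: where the tote's origin belongs; x axis: the way the tote's x axis should point. The paler 114 by 164 mm patch on it is the size of the tote's base, the white line 115 mm from the origin lies under the tote's lip
- scanner: Fixed cream scanner gun, clamped on its side in a bench bracket. Axes: -x the way the window looks, +y the way the grip points (level), z up. Origin: on the bench below the head. Head x -45..50, y +-31, z 27..93 mm. Grey grip: 36 mm front to back, z 44..76 mm, from the head to y = 140 mm, leaning back 0.14 rad, nothing below it. The orange trigger is on the grip's front (-x), next to the head
- scanner_window (a point): Middle of the scanner's red window, 60 mm above the bench, axes as the scanner's. It reads a label standing in front of it (20 to 100 mm along the scanner's -x), within about 30 mm sideways and roughly square to the beam
- scan_spot (a point): Point on the bench 128 mm in front of the window: middle of the place on the black mat with yellow corner marks where the tote's origin goes for scanning, with the tote's +y axis along the scanner's +x (label towards the window, then about 46 mm from it). Axes as the scanner's. The mat is 1 mm thin, nothing to bump into
- trigger_pad (a point): Middle of the front face of the trigger blade, where to squeeze, 60 mm above the bench; at rest at (-15, 65) mm from the scanner's origin, moves with the blade. Blade 10 mm thick, 46 mm long (along the grip), 20 mm high. Trigger and grip together measure 65 mm (along x) at rest, 54 mm fully squeezed (x -8 to 46 mm). The open gripper has room from above, fingertips down to z 30 mm
- trigger (a joint): Angle of the sprung trigger: 0 released, 0.25 rad fully squeezed (about 8 N at the pad); springs back by itself
- waste_bin: Fixed yellow waste bin, open at the top, a square tub with a flared hopper mouth and red rim. Origin: centre of its underside; x, y along its sides. Mouth 280 by 280 mm outside at the rim, 165 mm above the bench; below 125 mm it is 220 by 220 mm inside, floor 6 mm
- jar1: Purple-capped sample jar (finished), a squat cylinder 34 mm across and 32 mm high, 30 g. Origin: centre of its underside. Stands in the tote at the start
- jar2: Purple-capped sample jar (finished), a squat cylinder 34 mm across and 32 mm high, 30 g. Origin: centre of its underside. Stands in the tote at the start
- jar3: Purple-capped sample jar (finished), a squat cylinder 34 mm across and 32 mm high, 30 g. Origin: centre of its underside. If present, it stands loose on the bench at the start
- jar4: Purple-capped sample jar (finished), a squat cylinder 34 mm across and 32 mm high, 30 g. Origin: centre of its underside. If present, it stands loose on the bench at the start
- jar5: Purple-capped sample jar (finished), a squat cylinder 34 mm across and 32 mm high, 30 g. Origin: centre of its underside. If present, it stands loose on the bench at the start
- jar6: Purple-capped sample jar (finished), a squat cylinder 34 mm across and 32 mm high, 30 g. Origin: centre of its underside. If present, it stands loose on the bench at the start
- jar7: Purple-capped sample jar (finished), a squat cylinder 34 mm across and 32 mm high, 30 g. Origin: centre of its underside. If present, it stands loose on the bench at the start
- white_jar: Bystander, to be left alone. A jar just like the others, 34 mm across and 32 mm high, but with a white cap. Origin: centre of its underside
- flask: Bystander, to be left alone. Clear lying culture flask with a blue cap, 85 by 160 by 35 mm, towards the far side. Origin: under its middle
- tip_box: Bystander, to be left alone. Blue pipette-tip box with clear lid, 87 by 124 by 73 mm, towards the far side. Origin: under its middle
- wash_bottle: Bystander, to be left alone. White wash bottle with red spout, 66 mm across, 200 mm high, far left. Origin: under its middle
- beaker: Bystander, to be left alone. Glass beaker, 70 mm across, 90 mm high, towards the far right. Origin: under its middle
- marker: Bystander, to be left alone. Black and green marker pen lying near the robot, 125 mm long, 15 mm thick. Origin: under its middle

How it is judged:
On the way, in this order (a step that is already met when the one before it is completed fails the run):
1. all purple-capped jars are in the tote and it stands before the scanner, label to the window (x of jar1 in the frame of tote between -0.13 and 0.07 m and y of jar1 in the frame of tote between -0.09 and 0.09 m and z of jar1 in the frame of tote between -0.01 and 0.09 m and x of jar2 in the frame of tote between -0.13 and 0.07 m and y of jar2 in the frame of tote between -0.09 and 0.09 m and z of jar2 in the frame of tote between -0.01 and 0.09 m and x of jar3 in the frame of tote between -0.13 and 0.07 m and y of jar3 in the frame of tote between -0.09 and 0.09 m and z of jar3 in the frame of tote between -0.01 and 0.09 m and x of jar4 in the frame of tote between -0.13 and 0.07 m and y of jar4 in the frame of tote between -0.09 and 0.09 m and z of jar4 in the frame of tote between -0.01 and 0.09 m and x of jar5 in the frame of tote between -0.13 and 0.07 m and y of jar5 in the frame of tote between -0.09 and 0.09 m and z of jar5 in the frame of tote between -0.01 and 0.09 m and x of jar6 in the frame of tote between -0.13 and 0.07 m and y of jar6 in the frame of tote between -0.09 and 0.09 m and z of jar6 in the frame of tote between -0.01 and 0.09 m and x of jar7 in the frame of tote between -0.13 and 0.07 m and y of jar7 in the frame of tote between -0.09 and 0.09 m and z of jar7 in the frame of tote between -0.01 and 0.09 m and angle between tote's own z axis and vertical below 0.12 rad and height (world z) of tote below 0.012 m and x of tote_label in the frame of scanner_window between -0.12 and -0.01 m and y of tote_label in the frame of scanner_window between -0.04 and 0.04 m and angle between the y axis of tote and the x axis of scanner, either way round below 0.35 rad and contact force between tote and the fingers below 0.5 N), for 0.2 s.
2. the trigger is squeezed fully while the loaded tote stands there (x of jar1 in the frame of tote between -0.13 and 0.07 m and y of jar1 in the frame of tote between -0.09 and 0.09 m and z of jar1 in the frame of tote between -0.01 and 0.09 m and x of jar2 in the frame of tote between -0.13 and 0.07 m and y of jar2 in the frame of tote between -0.09 and 0.09 m and z of jar2 in the frame of tote between -0.01 and 0.09 m and x of jar3 in the frame of tote between -0.13 and 0.07 m and y of jar3 in the frame of tote between -0.09 and 0.09 m and z of jar3 in the frame of tote between -0.01 and 0.09 m and x of jar4 in the frame of tote between -0.13 and 0.07 m and y of jar4 in the frame of tote between -0.09 and 0.09 m and z of jar4 in the frame of tote between -0.01 and 0.09 m and x of jar5 in the frame of tote between -0.13 and 0.07 m and y of jar5 in the frame of tote between -0.09 and 0.09 m and z of jar5 in the frame of tote between -0.01 and 0.09 m and x of jar6 in the frame of tote between -0.13 and 0.07 m and y of jar6 in the frame of tote between -0.09 and 0.09 m and z of jar6 in the frame of tote between -0.01 and 0.09 m and x of jar7 in the frame of tote between -0.13 and 0.07 m and y of jar7 in the frame of tote between -0.09 and 0.09 m and z of jar7 in the frame of tote between -0.01 and 0.09 m and angle between tote's own z axis and vertical below 0.12 rad and height (world z) of tote below 0.012 m and x of tote_label in the frame of scanner_window between -0.12 and -0.01 m and y of tote_label in the frame of scanner_window between -0.04 and 0.04 m and angle between the y axis of tote and the x axis of scanner, either way round below 0.35 rad and value of joint trigger above 0.19 rad), for 0.3 s.
3. the trigger is let go (value of joint trigger below 0.06 rad), for 0.2 s.
4. the tote, with jars in it, is being tipped over the waste bin (distance between any of jar1, jar2 and tote below 0.17 m and angle between tote's own z axis and vertical above 0.6 rad and horizontal distance between tote and waste_bin below 0.25 m and height (world z) of tote above 0.12 m), for 0.1 s.
At the end, for the whole second after the job is handed in: every purple-capped jar lies at rest in the waste bin (within its walls, below 140 mm); the empty tote stands upright on its blue mat, origin within 30 mm of the mat's and turned less than 0.3 rad from it, label on the same side; the trigger is released (x of jar1 in the frame of waste_bin between -0.12 and 0.12 m and y of jar1 in the frame of waste_bin between -0.12 and 0.12 m and z of jar1 in the frame of waste_bin between -0.01 and 0.14 m and linear speed of each of jar1, jar2, jar3, jar4, jar5, jar6, jar7 below 0.05 m/s and x of jar2 in the frame of waste_bin between -0.12 and 0.12 m and y of jar2 in the frame of waste_bin between -0.12 and 0.12 m and z of jar2 in the frame of waste_bin between -0.01 and 0.14 m and x of jar3 in the frame of waste_bin between -0.12 and 0.12 m and y of jar3 in the frame of waste_bin between -0.12 and 0.12 m and z of jar3 in the frame of waste_bin between -0.01 and 0.14 m and x of jar4 in the frame of waste_bin between -0.12 and 0.12 m and y of jar4 in the frame of waste_bin between -0.12 and 0.12 m and z of jar4 in the frame of waste_bin between -0.01 and 0.14 m and x of jar5 in the frame of waste_bin between -0.12 and 0.12 m and y of jar5 in the frame of waste_bin between -0.12 and 0.12 m and z of jar5 in the frame of waste_bin between -0.01 and 0.14 m and x of jar6 in the frame of waste_bin between -0.12 and 0.12 m and y of jar6 in the frame of waste_bin between -0.12 and 0.12 m and z of jar6 in the frame of waste_bin between -0.01 and 0.14 m and x of jar7 in the frame of waste_bin between -0.12 and 0.12 m and y of jar7 in the frame of waste_bin between -0.12 and 0.12 m and z of jar7 in the frame of waste_bin between -0.01 and 0.14 m and angle between tote's own z axis and vertical below 0.12 rad and height (world z) of tote below 0.012 m and horizontal distance between tote and tote_mat below 0.03 m and angle between the x axis of tote and the x axis of tote_mat, either way round below 0.3 rad and y of tote_label in the frame of tote_mat above 0 m and linear speed of tote below 0.02 m/s and value of joint trigger below 0.06 rad); the robot touches nothing.
It fails at once if the white-capped jar is shifted by more than 40 mm or knocked over (distance of white_jar from where it was at the start of the episode above 0.04 m or angle between white_jar's own z axis and vertical above 0.6 rad).
It fails at once if another bystander (flask, tip box, wash bottle, beaker, marker) is shifted by more than 40 mm or knocked over ((distance of flask from where it was at the start of the episode above 0.04 m or angle between flask's own z axis and vertical above 0.6 rad) or (distance of tip_box from where it was at the start of the episode above 0.04 m or angle between tip_box's own z axis and vertical above 0.6 rad) or (distance of wash_bottle from where it was at the start of the episode above 0.04 m or angle between wash_bottle's own z axis and vertical above 0.6 rad) or (distance of beaker from where it was at the start of the episode above 0.04 m or angle between beaker's own z axis and vertical above 0.6 rad) or (distance of marker from where it was at the start of the episode above 0.04 m or angle between marker's own z axis and vertical above 0.6 rad)).
Of jar3, jar4, jar5, jar6, jar7 only 2 to 4 are there at a start; the rules pass over those that are not, and their reading is None.
At some moment in a run one of jar3, jar4, jar5, jar6, jar7, tote may be knocked a few centimetres aside while the robot is not near it.
It also fails if it takes over 210 s, if anything falls off the work surface, if the arm or the gripper's body presses on something with over 40 N, if the wrist force passes 120 N, or if a joint passes its speed limit or range.

## Robot

A 6-joint arm with a two-finger parallel gripper is mounted at the origin on the work surface. World frame = base frame: x ahead of the robot, y to its left, z up, the work surface at z = 0. Lengths are in m, angles in rad, forces in N, time in s.
With the tool pointing down it reaches from about 0.325 to 0.85 m from the base axis. Payload 15.5 kg.
Tool frame: the origin (TCP) lies between the finger pads; the fingertips stand 14 mm ahead of it and the grasp point (between the pads) lies 5 mm behind it; z points along the fingers, y is the line along which they close (so a half turn about z gives the same grasp; the last joint's range is limited). The gripper opens to 91 mm and grips with 3 to 60 N. Pads are 32 mm wide; open, the fingers measure 118 mm over their backs; the gripper's body (76 mm by 178 mm) begins 60 mm behind the grasp point.
Start: joints at [-1.276, 0.494, 1.345, -0, 1.302, -0.096], TCP at [0.238, -0.578, 0.228] pointing down, gripper open.
Joint ranges: [-2.91, 2.91], [-0.82, 2.16], [0.22, 2.67], [-1.22, 4.37], [0.12, 2.79], [-3.08, 3.08]. Speed limits (rad/s): [1.89, 1.89, 2.57, 3.01, 3.01, 3.01].

## Interface

Orientations are given as a unit quaternion [w, x, y, z].
In Python, from rig import ctrl gives the robot as it stands. Calls block until the motion is done:
- ctrl.move_ptp(position, orientation): joint-space move of the TCP to a pose.
- ctrl.move_straight(position, rotation=None, max_speed=0.15, contact_N=None): straight line of the TCP; rotation=None keeps the orientation; max_speed is the mean speed in m/s. With contact_N (N) it stops when the force on the tool has changed by that much, and returns True; else False.
- ctrl.set_joints(angles): joint-space move.
- ctrl.grip(opening, force=None): finger opening in m; force is the grip in N (None keeps the last); returns when the fingers have stopped.
- ctrl.sleep(seconds).
- ctrl.solve_ik(position, orientation): joint angles nearest the present ones, or None.
- ctrl.get_obs(): the state.
- ctrl.snapshot(name): name is "scene" or "top" or "wrist"; returns a dict with "pixels" (480x640x3 uint8, blue, green, red), "fx", "fy", "cx", "cy" (pixels), "dist_coeffs" ([k1, k2, p1, p2, k3] as OpenCV has them; the pictures are not rectified), "R" (3x3) and "t" (3): a world point X has camera coordinates R X + t. Camera axes: x right, y down, z forward; pixel columns grow to the right and rows downward; lengths in m; the calibration is good to about 2 mm. A picture is of the moment at which its call begins. There is no depth.
A pose or a line that the arm cannot do raises ctrl.Unreachable and nothing moves.
- ctrl.finish_job(): hands the job in; it is judged then, once.
The state is a dict: "time": time; "qpos": joint angles; "joint_velocities": joint speeds; "joint_efforts": joint torques, N m; "tcp_pos": TCP position; "tool_rot": TCP orientation; "force": force on the tool from outside, world axes, zero at the start; "torque": the same for the moment, N m; "opening": finger opening in m; "finger_force": force on a finger pad.
Only numpy, scipy, OpenCV 4.12 (cv2) and the standard library are available. Lean on these libraries where they do the work, as an engineer would, in place of code of your own. Each camera call takes 0.05 s, during which the arm holds its last target. There are 200 camera calls.

## Working session

There is one attempt and no reset: what is moved stays moved. The work goes in short steps, each a Python script; the robot and the scene stay as the last script left them, time stands still between calls to the robot, and variables do not carry over. Pictures are saved under pics/ and viewed, at most 14 in all, crops included, and the job is handed in when it is done.

```bash
mkdir -p pics; ls
python3 - <<'E'
from rig import ctrl
import cv2,numpy as np,pickle
for n in("scene","top"):
    s=ctrl.snapshot(n); cv2.imwrite(f"pics/{n}0.png",s["pixels"]); pickle.dump(s,open(f"pics/{n}0.pkl","wb"))
    C=-s["R"].T@s["t"]; print(n,C.round(3),s["R"].round(2).tolist(),s["fx"],s["dist_coeffs"])
E
```

```text
pics
rig.py
scene [1.05  0.332 0.845] [[-0.64, 0.77, -0.01], [0.6, 0.5, -0.62], [-0.47, -0.4, -0.78]] 478.2887596141464 [-0.08136589  0.          0.          0.          0.        ]
top [ 0.519 -0.07   1.089] [[-0.02, -1.0, -0.02], [-1.0, 0.03, -0.05], [0.05, 0.02, -1.0]] 469.0546459097948 [-0.06254401  0.          0.          0.          0.        ]
```

View pics/top0.png

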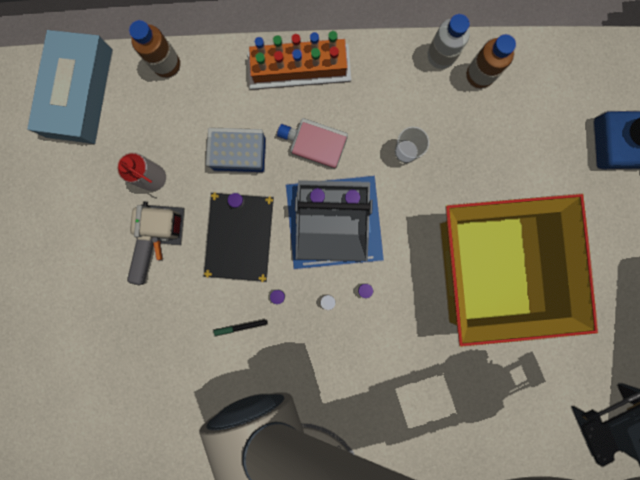

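View pics/scene0.png

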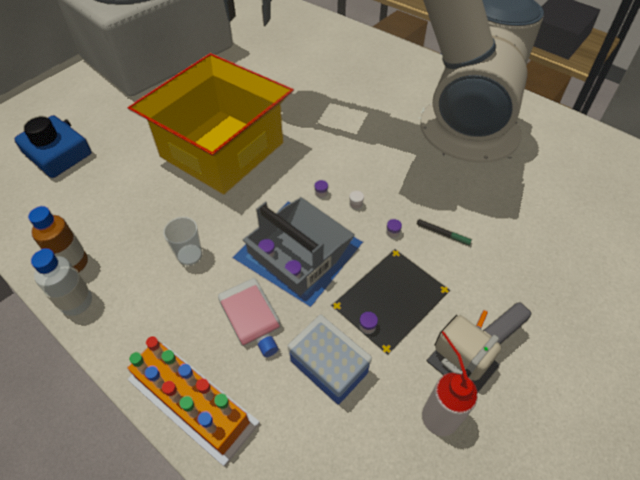

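```bash
cat > h.py <<'E'
import cv2,numpy as np,pickle
from scipy.spatial.transform import Rotation as Ro
def K(s): return np.array([[s["fx"],0,s["cx"]],[0,s["fy"],s["cy"]],[0,0,1.]])
def pix2w(s,uv,z):
    uv=np.asarray(uv,float).reshape(-1,1,2)
    n=cv2.undistortPoints(uv,K(s),np.array(s["dist_coeffs"],float))[:,0]
    d=np.c_[n,np.ones(len(n))]@s["R"]; C=-s["R"].T@s["t"]
    return C+d*((z-C[2])/d[:,2])[:,None]
def w2pix(s,X):
    return cv2.projectPoints(np.asarray(X,float).reshape(-1,1,3),cv2.Rodrigues(np.array(s["R"]))[0],np.array(s["t"],float),K(s),np.array(s["dist_coeffs"],float))[0][:,0]
def mask(s,lo,hi): return cv2.inRange(cv2.cvtColor(s["pixels"],cv2.COLOR_BGR2HSV),np.array(lo),np.array(hi))
def blobs(m,amin=10):
    n,l,st,c=cv2.connectedComponentsWithStats(m)
    return [(c[i],st[i,4],st[i,:4],l==i) for i in range(1,n) if st[i,4]>=amin]
PUR=((125,70,40),(155,255,255))
E
python3 - <<'E'
from h import *
T=pickle.load(open("pics/top0.pkl","rb"));S=pickle.load(open("pics/scene0.pkl","rb"))
for nm,s in(("top",T),("scene",S)):
    print(nm)
    for c,a,b,_ in blobs(mask(s,*PUR),12): print(" jar",c.round(),a,pix2w(s,c,.032)[0].round(4)[:2],"in tote",pix2w(s,c,.036)[0].round(4)[:2])
    for c,a,b,_ in blobs(mask(s,(20,120,120),(32,255,255)),4):
        if a<150: print(" mark",c.round(1),a,pix2w(s,c,.001)[0].round(4)[:2])
    for c,a,b,l in blobs(mask(s,(0,150,120),(6,255,255)),150)+blobs(mask(s,(174,150,120),(180,255,255)),150):
        h=cv2.approxPolyDP(cv2.convexHull(np.argwhere(l)[:,::-1].astype(np.int32)),8,True)[:,0]; print(" red",a,h.tolist(),pix2w(s,h,.165).round(3)[:,:2].tolist())
    for c,a,b,l in blobs(mask(s,(8,180,120),(16,255,255)),20): print(" orange",c.round(1),a,pix2w(s,c,.07)[0].round(3))
    for c,a,b,l in blobs(mask(s,(100,120,60),(115,255,255)),400):
        h=cv2.approxPolyDP(cv2.convexHull(np.argwhere(l)[:,::-1].astype(np.int32)),5,True)[:,0]; print(" blue",a,h.tolist(),pix2w(s,h,.001).round(3)[:,:2].tolist())
s=T["pixels"]; cv2.imwrite("pics/t0c.png",np.hstack([cv2.resize(s[165:300,115:285],None,fx=2.3,fy=2.3,interpolation=2),cv2.resize(s[165:300,275:405],None,fx=2.3,fy=2.3,interpolation=2)]))
E
```

```text
top
 jar [317. 195.] 187 [ 0.668  -0.0554] in tote [ 0.6674 -0.0555]
 jar [352. 197.] 188 [ 0.6628 -0.1354] in tote [ 0.6623 -0.1351]
 jar [235. 200.] 191 [0.6625 0.1326] in tote [0.662  0.1319]
 jar [365. 290.] 163 [ 0.4504 -0.158 ] in tote [ 0.4507 -0.1576]
 jar [277. 297.] 164 [0.4415 0.0405] in tote [0.4418 0.0401]
 mark [214.  195.6] 25 [0.6787 0.1872]
 mark [268.8 199.8] 25 [0.665  0.0578]
 mark [207.1 273.3] 24 [0.4967 0.2059]
 mark [262.1 278. ] 27 [0.483  0.0772]
 mark [565.5 328.8] 8 [ 0.3466 -0.6251]
 red 353 [[151, 181], [120, 170], [120, 160], [139, 156]] [[0.688, 0.277], [0.713, 0.341], [0.734, 0.341], [0.74, 0.302]]
 red 1222 [[596, 332], [460, 345], [446, 207], [581, 194]] [[0.364, -0.604], [0.348, -0.33], [0.619, -0.312], [0.639, -0.586]]
 orange [301.5  59.1] 1146 [ 0.971 -0.029  0.07 ]
 orange [252.4  48.5] 25 [1.    0.081 0.07 ]
 orange [157. 250.] 55 [0.552 0.3   0.07 ]
 blue 1397 [[639, 164], [609, 163], [606, 113], [639, 112]] [[0.73, -0.826], [0.733, -0.751], [0.855, -0.753], [0.857, -0.836]]
 blue 712 [[381, 259], [368, 260], [339, 180], [373, 177]] [[0.52, -
[... 942 characters left out ...]
77 -0.656  0.07 ]
 orange [ 49.4 230.2] 262 [ 0.946 -0.499  0.07 ]
 orange [481.8 318.4] 71 [0.551 0.301 0.07 ]
 orange [160.9 360.8] 24 [ 0.975 -0.084  0.07 ]
 orange [187.1 414.7] 172 [1.006 0.02  0.07 ]
 orange [171.8 383.5] 21 [ 0.989 -0.039  0.07 ]
 orange [234.4 415.1] 31 [0.957 0.079 0.07 ]
 blue 1662 [[86, 149], [51, 176], [15, 138], [54, 116], [85, 140]] [[0.723, -0.746], [0.839, -0.731], [0.827, -0.953], [0.703, -0.949], [0.704, -0.781]]
 blue 977 [[354, 250], [310, 305], [234, 257], [245, 246]] [[0.534, 0.003], [0.698, 0.017], [0.713, -0.185], [0.677, -0.188]]
 blue 447 [[56, 265], [40, 272], [31, 261], [49, 249]] [[0.98, -0.473], [1.013, -0.484], [1.011, -0.527], [0.966, -0.524]]
```

View pics/t0c.png

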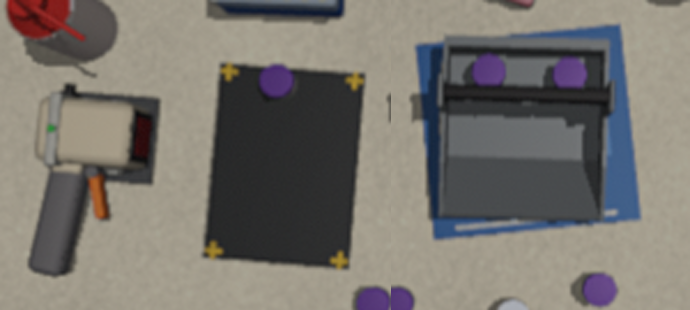

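```bash
cat >> h.py <<'E'
def rot(x,y,z): return Ro.from_matrix(np.c_[x,y,z])
def tool(close,tilt=0.,about=None):
    """tool down, y axis along world angle `close`; then rotated by tilt about world-axis `about`"""
    y=np.array([np.cos(close),np.sin(close),0]); z=np.array([0,0,-1.]); R=rot(np.cross(y,z),y,z)
    if tilt: R=Ro.from_rotvec(np.asarray(about,float)*tilt)*R
    return R
def q(R):
    a=R.as_quat(); return [float(a[3]),*map(float,a[:3])]
def ax(a): return np.array([np.cos(a),np.sin(a),0])
def ik(ctrl,p,R): return ctrl.solve_ik(list(map(float,p)),q(R))
E
python3 - <<'E'
from h import *
from rig import ctrl
T=pickle.load(open("pics/top0.pkl","rb"));S=pickle.load(open("pics/scene0.pkl","rb"))
def sub(m,x0,y0,x1,y1):
    o=np.zeros_like(m);o[y0:y1,x0:x1]=m[y0:y1,x0:x1];return o
# white line
for c,a,b,l in blobs(sub(mask(T,(0,0,130),(180,90,255)),295,250,375,272),15):
    p=np.argwhere(l)[:,::-1]; print("line",a,b,pix2w(T,c,.001)[0,:2].round(4),pix2w(T,p[p[:,0].argmin()],.001)[0,:2].round(4),pix2w(T,p[p[:,0].argmax()],.001)[0,:2].round(4))
for c,a,b,l in blobs(sub(mask(T,(0,0,0),(180,255,45)),290,195,378,220),60):
    p=np.argwhere(l)[:,::-1]; r=cv2.minAreaRect(p.astype(np.float32)); w=pix2w(T,cv2.boxPoints(r),.113)[:,:2]; print("bar",a,b,w.round(4).tolist(),w.mean(0).round(4))
for c,a,b,l in blobs(sub(mask(T,(0,0,140),(180,60,255)),318,292,338,312),20): print("wjar",pix2w(T,c,.032)[0].round(3),a)
for c,a,b,l in blobs(sub(mask(T,(5,20,130),(30,110,255)),134,200,190,242),150):
    r=cv2.minAreaRect(np.argwhere(l)[:,::-1].astype(np.float32)); w=pix2w(T,cv2.boxPoints(r),.093)[:,:2]; print("head",a,b,w.round(3).tolist(),w.mean(0).round(4))
print("bottle base",pix2w(S,[447,425],0.0)[0].round(3), "tipbox",pix2w(S,[300,350],0)[0].round(3))
print("bin floor side",)
for th in range(-110,40,15):
    a=np.radians(th);d=ax(a); side=ax(a-np.pi/2) # tool points along d
    # tote x axis =? at tipping tilt about tote y. tote yaw a
    R=tool(a,-np.radians(95),ax(a+np.pi/2)); R2=tool(a+np.pi,-np.radians(95),ax(a+np.pi/2))
    p=np.array([.4925,-.458,.33])-.075*d
    print(th,R.as_matrix()[:,2].round(2),[None if (j:=ik(ctrl,p,X)) is None else np.round(j,2).tolist() for X in(R,R2)])
E
```

```text
line 17 [368 256   6   3] [ 0.5256 -0.1751] [ 0.5279 -0.1697] [ 0.5276 -0.1813]
line 72 [303 261  32   5] [ 0.5154 -0.0479] [ 0.5154 -0.0187] [ 0.516  -0.0906]
line 555 [295 261  80  11] [ 0.5024 -0.1088] [5.02e-01 2.00e-04] [ 0.516  -0.1832]
bar 543 [297 195  73  25] [[0.6209, -0.0137], [0.6712, -0.0194], [0.6534, -0.1688], [0.6033, -0.1627]] [ 0.6372 -0.0912]
wjar [ 0.427 -0.076  0.032] 338
head 571 [134 200  56  42] [[0.661, 0.342], [0.657, 0.22], [0.569, 0.221], [0.572, 0.342]] [0.6147 0.2812]
head 769 [139 209  33  27] [[0.589, 0.332], [0.644, 0.327], [0.635, 0.259], [0.581, 0.264]] [0.6122 0.2953]
bottle base [0.728 0.351 0.   ] tipbox [0.783 0.064 0.   ]
bin floor side
-110 [-0.34 -0.94  0.09] [None, None]
-95 [-0.09 -0.99  0.09] [None, None]
-80 [ 0.17 -0.98  0.09] [[-0.26, 0.73, 2.06, 4.27, 1.51, 2.82], [-0.26, 0.73, 2.06, 4.27, 1.51, -0.32]]
-65 [ 0.42 -0.9   0.09] [None, [-0.44, 0.75, 2.3, 3.83, 1.59, -0.06]]
-50 [ 0.64 -0.76  0.09] [None, [-0.78, 0.83, 2.47, 3.23, 1.82, 0.01]]
-35 [ 0.82 -0.57  0.09] [[-1.18, 0.82, 2.47, 2.56, 1.78, 3.06], [-1.18, 0.82, 2.47, 2.56, 1.78, -0.08]]
-20 [ 0.94 -0.34  0.09] [[-1.43, 0.75, 2.29, 2.07, 1.61, -3.05], [-1.43, 0.75, 2.29, 2.07, 1.61, 0.09]]
-5 [ 0.99 -0.09  0.09] [[-1.52, 0.73, 2.04, 1.73, 1.6, -2.78], [-1.52, 0.73, 2.04, 1.73, 1.6, 0.36]]
10 [0.98 0.17 0.09] [[-1.52, 0.77, 1.78, 1.52, 1.71, -2.55], [-1.52, 0.77, 1.78, 1.52, 1.71, 0.6]]
25 [0.9  0.42 0.09] [[-1.48, 0.85, 1.5, 1.39, 1.88, -2.35], [-1.48, 0.85, 1.5, 1.39, 1.88, 0.79]]
```

Run:
```python
from h import *
from rig import ctrl
R=tool(np.pi/2)
j=[ik(ctrl,(.56,-.09,.40),X) for X in (tool(np.pi/2),tool(-np.pi/2))]; print(j)
j=min([x for x in j if x is not None],key=lambda x:abs(x[5]))
ctrl.set_joints(j); s=ctrl.snapshot("wrist"); cv2.imwrite("pics/w1.png",s["pixels"]); pickle.dump(s,open("pics/w1.pkl","wb"))
print((-s["R"].T@s["t"]).round(3),s["R"].round(2).tolist(),ctrl.get_obs()["time"])
for th in(-80,-5,10,25):
  a=np.radians(th);p=np.array([.4925,-.458,.33])-.075*ax(a)
  for t in(0,20,45,70,95):
    print(th,t,[None if (k:=ik(ctrl,p,tool(a+f,-np.radians(t),ax(a+np.pi/2)))) is None else np.round(k,2).tolist() for f in(0,np.pi)])
```

```text
[array([-2.64626149e-01,  2.92415933e-01,  1.20500863e+00, -4.44089210e-16,
        1.64416809e+00, -1.83542248e+00]), array([-2.64626149e-01,  2.92415933e-01,  1.20500863e+00, -4.44089210e-16,
        1.64416809e+00,  1.30617018e+00])]
[ 0.643 -0.09   0.558] [[-0.0, -1.0, 0.0], [-0.96, 0.0, 0.29], [-0.29, -0.0, -0.96]] 2.3333
-80 0 [[-0.77, 0.4, 1.22, -0.0, 1.52, 0.62], [-0.77, 0.4, 1.22, -0.0, 1.52, -2.52]]
-80 20 [[-0.64, 0.29, 1.45, -0.26, 1.16, 0.83], [-0.64, 0.29, 1.45, -0.26, 1.16, -2.31]]
-80 45 [[-0.46, 0.26, 1.73, -0.87, 0.84, 1.44], [-0.46, 0.26, 1.73, -0.87, 0.84, -1.7]]
-80 70 [None, None]
-80 95 [[-0.26, 0.73, 2.06, 4.27, 1.51, 2.82], [-0.26, 0.73, 2.06, 4.27, 1.51, -0.32]]
-5 0 [[-0.92, 0.4, 1.22, -0.0, 1.52, -0.83], [-0.92, 0.4, 1.22, -0.0, 1.52, 2.31]]
-5 20 [[-1.08, 0.29, 1.44, 0.31, 1.22, -1.07], [-1.08, 0.29, 1.44, 0.31, 1.22, 2.07]]
-5 45 [[-1.3, 0.27, 1.72, 0.88, 1.04, -1.64], [-1.3, 0.27, 1.72, 0.88, 1.04, 1.5]]
-5 70 [[-1.47, 0.42, 1.94, 1.44, 1.2, -2.3], [-1.47, 0.42, 1.94, 1.44, 1.2, 0.84]]
-5 95 [[-1.52, 0.73, 2.04, 1.73, 1.6, -2.78], [-1.52, 0.73, 2.04, 1.
[... 167 characters left out ...]
 0.34, 1.35, 1.79]]
10 45 [[-1.34, 0.38, 1.54, 0.83, 1.29, -1.78], [-1.34, 0.38, 1.54, 0.83, 1.29, 1.36]]
10 70 [[-1.48, 0.53, 1.7, 1.24, 1.43, -2.21], [-1.48, 0.53, 1.7, 1.24, 1.43, 0.93]]
10 95 [[-1.52, 0.77, 1.78, 1.52, 1.71, -2.55], [-1.52, 0.77, 1.78, 1.52, 1.71, 0.6]]
25 0 [[-0.95, 0.46, 1.13, -0.0, 1.56, -1.38], [-0.95, 0.46, 1.13, -0.0, 1.56, 1.76]]
25 20 [[-1.13, 0.43, 1.22, 0.35, 1.49, -1.6], [-1.13, 0.43, 1.22, 0.35, 1.49, 1.55]]
25 45 [[-1.33, 0.49, 1.34, 0.77, 1.52, -1.89], [-1.33, 0.49, 1.34, 0.77, 1.52, 1.25]]
25 70 [[-1.45, 0.64, 1.44, 1.11, 1.66, -2.15], [-1.45, 0.64, 1.44, 1.11, 1.66, 0.99]]
25 95 [[-1.48, 0.85, 1.5, 1.39, 1.88, -2.35], [-1.48, 0.85, 1.5, 1.39, 1.88, 0.79]]
```

View pics/w1.png

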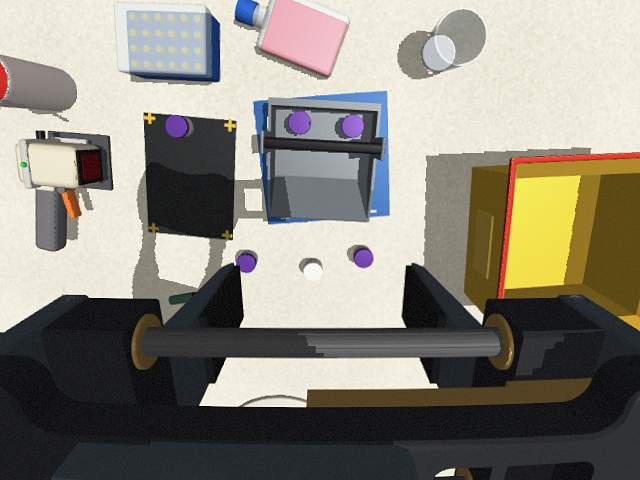

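Run:
```python
from h import *
s=pickle.load(open("pics/w1.pkl","rb"))
g=cv2.cvtColor(s["pixels"],cv2.COLOR_BGR2GRAY); m=np.zeros_like(g); m[125:165,255:392]=(g[125:165,255:392]<50)*255
for c,a,b,l in blobs(m,100):
    p=np.argwhere(l)[:,::-1].astype(np.float32); box=cv2.boxPoints(cv2.minAreaRect(p)); w=pix2w(s,box,.113)[:,:2]; print("bar",a,b,w.round(4).tolist(),w.mean(0).round(4))
xs=np.arange(285,370,6); pts=[]
for x in xs:
    r=np.where(m[:,x])[0]; pts.append((x,r.min(),r.max()))
print(pts)
for z in(.113,):
  for k in(1,2):
    w=pix2w(s,[(p[0],p[k]) for p in pts],z)[:,:2]; f=np.polyfit(w[:,1],w[:,0],1); print("edge",k,f,"x at y=-.09",np.polyval(f,-.09))
for c,a,b,_ in blobs(mask(s,*PUR),40): print("jar",c.round(),a,pix2w(s,c,.032)[0,:2].round(4),"tote",pix2w(s,c,.036)[0,:2].round(4))
print("white",pix2w(s,[313,269],.032)[0,:2])
for c,a,b,_ in blobs(mask(s,(8,180,120),(17,255,255)),40): print("orange",c.round(),a,pix2w(s,c,.07)[0,:2].round(4))
for c,a,b,_ in blobs(mask(s,(22,120,120),(32,255,255)),8): print("mark",c.round(),a,pix2w(s,c,.001)[0,:2].round(4))
mb=mask(s,(98,130,60),(115,255,255)); mb[:88]=0; mb[226:]=0; mb[:,:250]=0; mb[:,392:]=0
p=np.argwhere(mb)[:,::-1].astype(np.float32); bx=cv2.boxPoints(cv2.minAreaRect(p)); w=pix2w(s,bx,.001)[:,:2]; print("mat",bx.round().tolist(),w.round(4).tolist(),w.mean(0))
x0,y0,x1,y1=245,85,400,230
cv2.imwrite("pics/w1c.png",cv2.resize(s["pixels"][y0:y1,x0:x1],None,fx=4,fy=4,interpolation=2))
```

```text
bar 1039 [264 125 118  40] [[0.645, -0.0144], [0.6595, -0.1635], [0.6114, -0.1708], [0.5961, -0.0173]] [ 0.628  -0.0915]
[(np.int64(285), np.int64(139), np.int64(148)), (np.int64(291), np.int64(139), np.int64(148)), (np.int64(297), np.int64(139), np.int64(149)), (np.int64(303), np.int64(139), np.int64(149)), (np.int64(309), np.int64(140), np.int64(149)), (np.int64(315), np.int64(140), np.int64(150)), (np.int64(321), np.int64(140), np.int64(150)), (np.int64(327), np.int64(140), np.int64(150)), (np.int64(333), np.int64(141), np.int64(151)), (np.int64(339), np.int64(141), np.int64(151)), (np.int64(345), np.int64(142), np.int64(151)), (np.int64(351), np.int64(141), np.int64(152)), (np.int64(357), np.int64(142), np.int64(152)), (np.int64(363), np.int64(142), np.int64(153)), (np.int64(369), np.int64(142), np.int64(164))]
edge 1 [0.0410428  0.64345567] x at y=-.09 0.6397618199540346
edge 2 [0.10419493 0.63616954] x at y=-.09 0.6267919987794065
jar [299. 122.] 423 [ 0.6655 -0.0557] tote [ 0.6653 -0.056 ]
jar [176. 126.] 449 [0.6619 0.131 ] tote [0.6618 0.1293]
jar [352. 126.] 424 [ 0.6605 -0.1358] tote [ 0.6604 -0.1355]
jar [363. 257.] 304 [ 0.4496 -0.1588] tote [ 0.4511 -0.1582]
jar [246. 262.] 304 [0.441  0.0386] tote [0.4425 0.0377]
white [ 0.42885217 -0.07469335]
orange [508. 199.] 47 [ 0.5569 -0.3699]
orange [ 71. 204.] 321 [0.5507 0.295 ]
mark [149. 118.] 75 [0.6766 0.1874]
mark [230. 125.] 79 [0.6633 0.0576]
mark [552. 223.] 9644 [ 0.5013 -0.4985]
mark [489. 248.] 142 [ 0.4555 -0.3896]
mark [153. 228.] 31 [0.4927 0.2061]
mark [227. 235.] 35 [0.4798 0.0761]
mark [638. 309.] 11 [ 0.3259 -0.7206]
mark [638. 314.] 10 [ 0.315  -0.7226]
mark [631. 320.] 28 [ 0.3028 -0.7122]
mark [625. 319.] 11 [ 0.3051 -0.6964]
mark [636. 322.] 14 [ 0.2978 -0.725 ]
mat [[253.0, 100.0], [386.0, 91.0], [395.0, 214.0], [262.0, 224.0]] [[0.6999, 0.0176], [0.714, -0.1898], [0.5167, -0.2152], [0.4998, 0.0133]] [ 0.60759822 -0.09352619]
```

View pics/w1c.png

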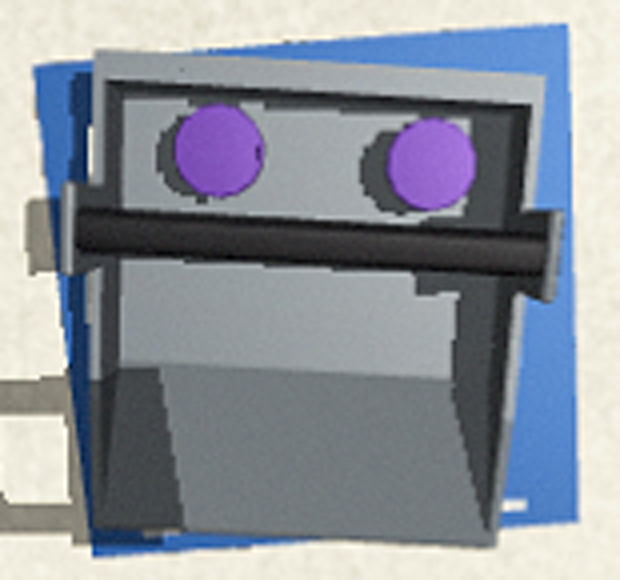

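```bash
cat >> h.py <<'E'
TOTE=np.array([.633,-.091,0]); TY=-.058
def jt(): return tool(TY-np.pi/2,-np.radians(20),ax(TY+np.pi/2))
def go(ctrl,G,R,v=.25,**k):
    p=np.asarray(G,float)+.005*R.as_matrix()[:,2]
    return ctrl.move_straight(list(map(float,p)),rotation=q(R),max_speed=v,**k)
def pick(ctrl,xy):
    R=jt(); p=np.r_[xy,0]
    ctrl.grip(.062,force=15)
    go(ctrl,p+[0,0,.17],R,.4)
    hit=go(ctrl,p+[0,0,.028],R,.2,contact_N=6)
    ctrl.grip(.0,force=15); o=ctrl.get_obs(); print("hit",hit,"opening",round(o["opening"],4),"t",o["time"])
    go(ctrl,p+[0,0,.19],R,.3)
def tw(x,y,z,T=TOTE,yaw=TY): return T+x*ax(yaw)+y*ax(yaw+np.pi/2)+np.array([0,0,z])
def place(ctrl,x,y,slide=None):
    R=jt()
    go(ctrl,tw(x,y,.19),R,.4)
    hit=go(ctrl,tw(x,y,.035),R,.2,contact_N=6); print("place hit",hit,ctrl.get_obs()["tcp_pos"])
    if slide is not None: go(ctrl,tw(x,slide,.035),R,.08); y=slide
    ctrl.grip(.040); go(ctrl,tw(x,y,.19),R,.25)
E
python3 - <<'E'
from h import *
from rig import ctrl
print(ik(ctrl,(.45,-.159,.1),jt()),ik(ctrl,tw(-37,0,.1) if 0 else tw(-.037,0,.1),jt()))
pick(ctrl,(.450,-.1585))
place(ctrl,-.037,-.042)
pick(ctrl,(.4415,.0395))
o=ctrl.get_obs();print(o["opening"],o["time"])
s=ctrl.snapshot("top")
for c,a,b,_ in blobs(mask(s,*PUR),12): print(" jar",c.round(),a,pix2w(s,c,.032)[0].round(4)[:2])
cv2.imwrite("pics/t2.png",s["pixels"])
E
```

```text
[-0.59031003  0.41828624  2.12229907  0.54193507  0.34323653  0.54950897] [-0.2919256   0.5207756   1.84003675  0.18440114  0.4471264   1.18388794]
hit False opening 0.0336 t 7.0417
place hit True [ 0.5935483  -0.13127154  0.02828278]Traceback (most recent call last):
  File "<stdin>", line 6, in <module>
  File "h.py", line 35, in pick
    hit=go(ctrl,p+[0,0,.028],R,.2,contact_N=6)
  File "h.py", line 30, in go
    return ctrl.move_straight(list(map(float,p)),rotation=q(R),max_speed=v,**k)
           ~~~~~~~~~~~~~~~~~~^^^^^^^^^^^^^^^^^^^^^^^^^^^^^^^^^^^^^^^^^^^^^^^^^^
host.Unreachable: the arm cannot follow that straight line within its joint ranges
```

```bash
sed -i 's/^def jt():.*/def jt(t=20): return tool(TY-np.pi\/2,-np.radians(t),ax(TY+np.pi\/2))/; s/^def pick(ctrl,xy):/def pick(ctrl,xy,t=20):/; s/^    R=jt(); p=np.r_/    R=jt(t); p=np.r_/; s/^def place(ctrl,x,y,slide=None):/def place(ctrl,x,y,slide=None,h=.035):/; s/,\.035),R/,h),R/g' h.py
python3 - <<'E'
from h import *
from rig import ctrl
s=ctrl.snapshot("top")
for c,a,b,_ in blobs(mask(s,*PUR),12): print(" jar",c.round(),a,pix2w(s,c,.032)[0].round(4)[:2])
cv2.imwrite("pics/t2.png",s["pixels"])
for t in(0,4,8,12,16): print(t,[None if (k:=ik(ctrl,(.4415,.0395,z),jt(t))) is None else k.round(2).tolist() for z in(.02,.16)])
E
```

```text
jar [317. 195.] 187 [ 0.668  -0.0554]
 jar [352. 197.] 187 [ 0.6629 -0.1354]
 jar [235. 200.] 190 [0.6624 0.1326]
 jar [351. 227.] 186 [ 0.5947 -0.1306]
 jar [278. 296.] 132 [0.4428 0.039 ]
0 [[-0.05, 0.6, 1.99, -0.0, 0.55, 1.58], [-0.05, 0.34, 1.86, -0.0, 0.94, 1.58]]
4 [[-0.04, 0.59, 2.05, -0.0, 0.43, 1.59], [-0.04, 0.31, 1.91, -0.0, 0.85, 1.58]]
8 [[-0.04, 0.59, 2.1, -0.01, 0.31, 1.59], [-0.04, 0.29, 1.97, -0.0, 0.75, 1.59]]
12 [[-0.04, 0.59, 2.16, -0.02, 0.18, 1.6], [-0.04, 0.27, 2.02, -0.01, 0.65, 1.59]]
16 [None, [-0.04, 0.25, 2.08, -0.01, 0.54, 1.59]]
```

View pics/t2.png

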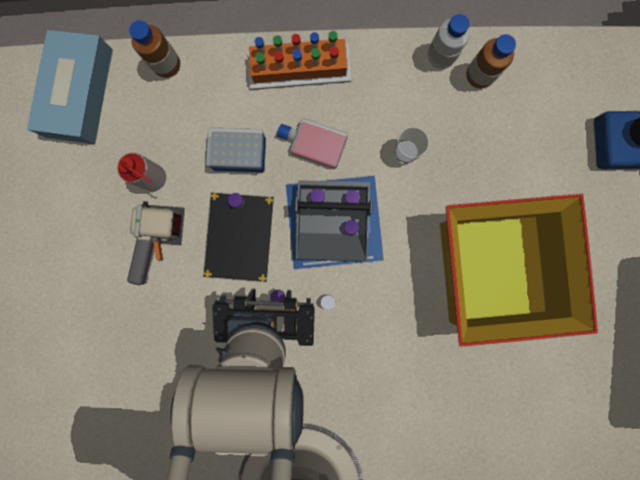

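Run:
```python
from h import *
from rig import ctrl
pick(ctrl,(.4415,.0395),t=8)
place(ctrl,-.037,.009,slide=-.009,h=.039)
s=ctrl.snapshot("top")
for c,a,b,_ in blobs(mask(s,*PUR),12): print(" jar",c.round(),a,pix2w(s,c,.036)[0].round(4)[:2])
pick(ctrl,(.662,.132))
s=ctrl.snapshot("top"); print(ctrl.get_obs()["opening"])
for c,a,b,_ in blobs(mask(s,*PUR),12): print(" jar",c.round(),a,pix2w(s,c,.036)[0].round(4)[:2])
cv2.imwrite("pics/t3.png",cv2.resize(s["pixels"][150:320,180:400],None,fx=3,fy=3,interpolation=2))
```

```text
hit False opening 0.0331 t 15.3667
place hit False [ 0.59855639 -0.07971285  0.03515596]
 jar [317. 195.] 186 [ 0.6675 -0.0556]
 jar [352. 197.] 186 [ 0.6624 -0.1351]
 jar [235. 200.] 189 [0.6618 0.1318]
 jar [337. 218.] 31 [ 0.6138 -0.0993]
hit False opening 0.0337 t 21.85
0.03337261542677696
 jar [215. 184.] 31 [0.6991 0.1765]
 jar [317. 195.] 187 [ 0.6674 -0.0555]
 jar [352. 197.] 186 [ 0.6624 -0.1351]
 jar [337. 224.] 178 [ 0.6013 -0.0985]
 jar [356. 226.] 193 [ 0.5948 -0.1413]
```

View pics/t3.png

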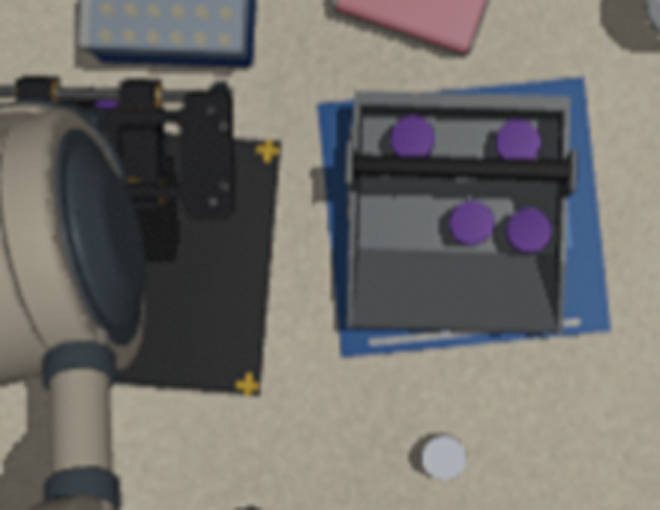

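Run:
```python
from h import *
from rig import ctrl
place(ctrl,-.037,.0435,h=.036)
R=tool(TY); H=tw(0,0,.10)
ctrl.move_ptp(list(map(float,H+[-.05,0,.12])),q(R))
ctrl.grip(.07)
s=ctrl.snapshot("wrist"); pickle.dump(s,open("pics/w4.pkl","wb")); cv2.imwrite("pics/w4.png",s["pixels"])
t=ctrl.snapshot("top"); cv2.imwrite("pics/t4.png",cv2.resize(t["pixels"][150:320,180:400],None,fx=3,fy=3,interpolation=2))
print((-s["R"].T@s["t"]).round(3),s["R"].round(2).tolist(),ctrl.get_obs()["qpos"],ctrl.get_obs()["time"])
for c,a,b,_ in blobs(mask(s,*PUR),40): print(" jar",c.round(),a,pix2w(s,c,.036)[0].round(4)[:2])
```

```text
place hit False [ 0.60072846 -0.04501737  0.03189936]
[ 0.588 -0.008  0.378] [[1.0, -0.06, 0.0], [-0.06, -0.95, 0.29], [-0.02, -0.29, -0.96]] [-2.56018164e-01  4.51973793e-01  1.44486037e+00 -2.88438249e-05
  1.24473358e+00 -1.98006476e-01] 27.45
 jar [336. 174.] 866 [ 0.5995 -0.0444]
 jar [404. 182.] 660 [ 0.6687 -0.056 ]
 jar [338. 226.] 796 [ 0.5996 -0.0981]
 jar [399. 253.] 501 [ 0.6644 -0.1328]
 jar [334. 264.] 774 [ 0.5925 -0.1413]
```

View pics/w4.png

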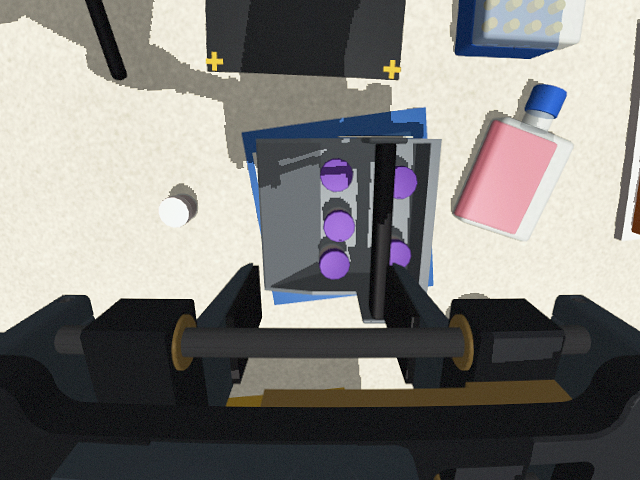

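Run:
```python
from h import *
from rig import ctrl
s=pickle.load(open("pics/w4.pkl","rb"))
w=pix2w(s,[(384,145),(375,317),(379.5,231)],.113); d=w[0]-w[1]; print(w.round(4),"yaw",np.arctan2(-d[0],d[1]),np.linalg.norm(d))
R=tool(TY); H=tw(0,0,.10)
go(ctrl,H+[0,0,.1],R,.25)
print("hit",go(ctrl,H,R,.15,contact_N=8))
ctrl.grip(0.,force=50); o=ctrl.get_obs(); print("open",o["opening"],o["tcp_pos"])
go(ctrl,H+[0,0,.06],R,.12)
o=ctrl.get_obs(); print(o["force"],o["torque"],o["opening"],o["time"])
s=ctrl.snapshot("scene"); cv2.imwrite("pics/s5.png",s["pixels"])
```

```text
[[ 0.6348 -0.0157  0.113 ]
 [ 0.6261 -0.1647  0.113 ]
 [ 0.6306 -0.0844  0.113 ]] yaw -0.05842692945565106 0.14922396284356554
hit False
open 0.013627800629789463 [ 0.63280891 -0.09093903  0.0947568 ]
[-0.83832844 -0.45282709 -4.00765159] [ 0.0088436  -0.10267381  0.02930611] 0.013859879917355312 30.1833
```

View pics/s5.png

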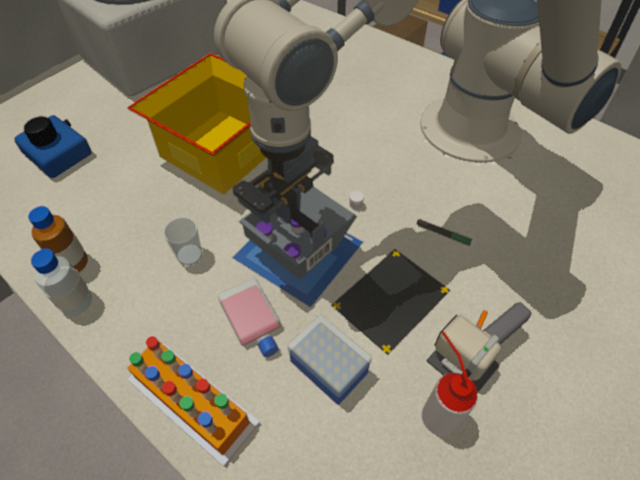

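```bash
cat >> h.py <<'E'
SCAN=np.array([.602,.131,0]); SY=-.104
XS=ax(SY+np.pi/2); YS=-ax(SY)   # scanner x, y axes
TRIG=np.array([.5515,.2995,0])  # blade middle
E
python3 - <<'E'
from h import *
from rig import ctrl
R=tool(SY); H=SCAN+[0,0,.10]
go(ctrl,H+[0,0,.06],R,.18)
go(ctrl,H+[0,0,.012],R,.1)
print("hit",go(ctrl,H+[0,0,-.003],R,.03,contact_N=2.5),ctrl.get_obs()["tcp_pos"])
ctrl.grip(.05,force=50)
go(ctrl,H+[0,0,.12],R,.2)
t=ctrl.snapshot("top"); cv2.imwrite("pics/t6.png",cv2.resize(t["pixels"][150:320,110:330],None,fx=3,fy=3,interpolation=2))
# trigger poses
for z in(.05,.15):
  for f in(0,np.pi): print(ik(ctrl,TRIG+.0275*XS+[0,0,z],tool(SY+np.pi/2+f)))
ctrl.move_ptp(list(map(float,TRIG+.0275*XS-.05*XS+.06*YS+[0,0,.22])),q(tool(SY-np.pi/2)))
ctrl.grip(.091)
s=ctrl.snapshot("wrist"); cv2.imwrite("pics/w6.png",s["pixels"]); pickle.dump(s,open("pics/w6.pkl","wb"))
for c,a,b,_ in blobs(mask(s,(8,180,120),(17,255,255)),40): print("orange",c.round(),a,b,pix2w(s,c,.07)[0,:2].round(4))
print(ctrl.get_obs()["time"],(-s["R"].T@s["t"]).round(3))
E
```

```text
hit True [0.60240245 0.13101733 0.09456699]
[ 4.39996494e-01  7.19395147e-01  1.46142884e+00 -4.44089210e-16
  9.60768669e-01 -1.02679983e+00]
[ 4.39996494e-01  7.19395147e-01  1.46142884e+00 -4.44089210e-16
  9.60768669e-01  2.11479282e+00]
[ 4.39996494e-01  5.96818813e-01  1.38467753e+00 -4.44089210e-16
  1.16009631e+00 -1.02679983e+00]
[ 4.39996494e-01  5.96818813e-01  1.38467753e+00 -4.44089210e-16
  1.16009631e+00  2.11479282e+00]
orange [296. 167.] 361 [286 143  21  47] [0.5492 0.3013]
36.75 [0.572 0.275 0.378]
```

View pics/t6.png

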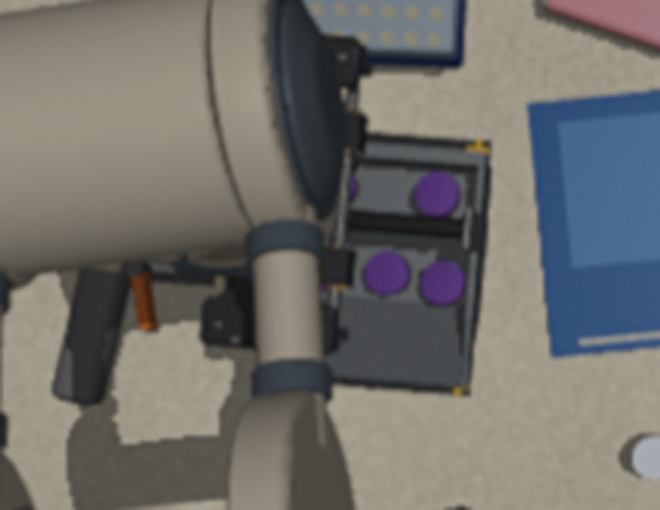

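View pics/w6.png

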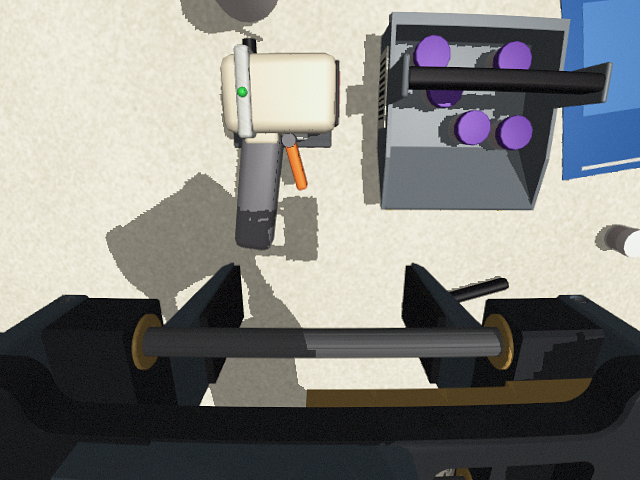

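Run:
```python
from h import *
from rig import ctrl
R=tool(SY-np.pi/2); P=np.array([.5505,.300,0])+.029*XS
go(ctrl,P+[0,0,.22],R,.25)
hit=go(ctrl,P+[0,0,.055],R,.15,contact_N=6); print("hit",hit)
if not hit:
    ctrl.grip(.045,force=25); ctrl.sleep(.8); o=ctrl.get_obs(); print("open",o["opening"],o["finger_force"],o["force"])
    t=ctrl.snapshot("wrist"); cv2.imwrite("pics/w7.png",t["pixels"])
    ctrl.grip(.091); ctrl.sleep(.3)
go(ctrl,P+[0,0,.22],R,.2); o=ctrl.get_obs(); print(o["time"],o["force"])
s=ctrl.snapshot("scene"); cv2.imwrite("pics/s7.png",s["pixels"])
for c,a,b,_ in blobs(mask(s,(8,180,120),(16,255,255)),20): print("orange",c.round(),a)
```

```text
hit False
open 0.052235196770067514 24.941869787871838 [-5.10198275 -3.38835087  2.11345529]
42.0083 [ 0.01981653  0.52641695 -1.3730051 ]
orange [231. 129.] 185
orange [141. 113.] 27
orange [170. 129.] 20
orange [ 49. 230.] 248
orange [482. 318.] 72
orange [159. 359.] 42
orange [186. 413.] 176
orange [236. 414.] 23
```

View pics/w7.png

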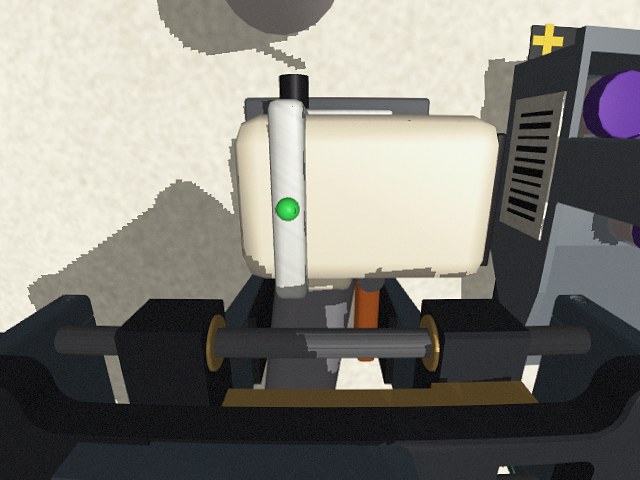

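Run:
```python
from h import *
from rig import ctrl
R=tool(SY); H=SCAN+[0,0,.10]
ctrl.move_ptp(list(map(float,H-.05*ax(SY)+[0,0,.12])),q(R)); ctrl.grip(.07)
s=ctrl.snapshot("wrist")
def bar(s):
    g=cv2.cvtColor(s["pixels"],cv2.COLOR_BGR2GRAY); out=[]
    for r in range(165,260,10):
        c=np.where(g[r,360:405]<45)[0]+360; out.append((r,int(c.min()),int(c.max())) if len(c) else (r,0,0))
    return out
print(bar(pickle.load(open("pics/w4.pkl","rb")))); print(bar(s))
for c,a,b,_ in blobs(mask(s,*PUR),40): print(" jar",c.round(),a,(pix2w(s,c,.036)[0]-SCAN).round(4)[:2])
cv2.imwrite("pics/w8.png",s["pixels"]); print(ctrl.get_obs()["time"],ctrl.get_obs()["qpos"].round(2))
```

```text
[(165, 375, 394), (175, 375, 394), (185, 374, 393), (195, 374, 392), (205, 373, 392), (215, 373, 391), (225, 373, 390), (235, 372, 390), (245, 372, 389), (255, 371, 389)]
[(165, 374, 394), (175, 374, 393), (185, 365, 393), (195, 363, 392), (205, 361, 391), (215, 372, 391), (225, 372, 390), (235, 372, 390), (245, 371, 403), (255, 371, 388)]
 jar [405. 185.] 729 [0.0382 0.0333]
 jar [365. 199.] 451 [-0.0031  0.023 ]
 jar [338. 228.] 796 [-0.0346 -0.0055]
 jar [399. 255.] 458 [ 0.0293 -0.0421]
 jar [334. 266.] 763 [-0.043  -0.0481]
44.3417 [0.14 0.42 1.5  0.   1.22 0.24]
```

```bash
cat >> h.py <<'E'
BIN=np.array([.4925,-.458,0]); BA=np.radians(10)
def tip(deg,z=.325):
    t=np.radians(deg); lx=-.115*np.cos(t)+.056*np.sin(t)
    R=tool(BA,-t,ax(BA+np.pi/2)) if deg else tool(BA)
    return BIN+(-.01-lx)*ax(BA)+np.array([0,0,z])+.005*R.as_matrix()[:,2], R
E
python3 - <<'E'
from h import *
from rig import ctrl
for d in(0,25,50,75,95,105):
    k=ik(ctrl,*tip(d)); print(d,None if k is None else k.round(2))
R=tool(SY); H=SCAN+[0,0,.10]
go(ctrl,H+[0,0,.1],R,.25)
print("hit",go(ctrl,H,R,.15,contact_N=8))
ctrl.grip(0.,force=55); print("open",ctrl.get_obs()["opening"])
go(ctrl,H+[0,0,.08],R,.1)
go(ctrl,[.57,0,.325],tool(0.),.2)
o=ctrl.get_obs(); print(o["force"],o["opening"],o["time"])
p,R=tip(0); ctrl.move_straight(list(map(float,p)),rotation=q(R),max_speed=.2)
o=ctrl.get_obs(); print(o["force"],o["opening"],o["time"],o["qpos"].round(2))
for d in(0,25,50,75,95,105):
    k=ik(ctrl,*tip(d)); print(d,None if k is None else k.round(2))
E
```

```text
0 [-0.72  0.62  0.87 -0.    1.66 -0.89]
25 [-0.93  0.46  1.24  0.41  1.27 -1.2 ]
50 [-1.19  0.44  1.54  0.95  1.17 -1.77]
75 [-1.42  0.58  1.72  1.36  1.41 -2.29]
95 [-1.51  0.78  1.78  1.52  1.71 -2.55]
105 [-1.53  0.89  1.78  1.58  1.86 -2.65]
hit False
open 0.013694243259855268
[-0.52374625  1.23653409 -5.03828075] 0.013705623963820478 48.5167
[ 0.50661016 -0.28006281 -5.02494208] 0.013575000046091662 50.8667 [-0.72  0.62  0.87  0.    1.66 -0.89]
0 [-0.72  0.62  0.87 -0.    1.66 -0.89]
25 [-0.93  0.46  1.24  0.41  1.27 -1.2 ]
50 [-1.19  0.44  1.54  0.95  1.17 -1.77]
75 [-1.42  0.58  1.72  1.36  1.41 -2.29]
95 [-1.51  0.78  1.78  1.52  1.71 -2.55]
105 [-1.53  0.89  1.78  1.58  1.86 -2.65]
```

Run:
```python
from h import *
from rig import ctrl
for d in(12,24,36,42,50,60,70,80,90,98,104):
    k=ik(ctrl,*tip(d))
    if k is None: print("no",d); break
    ctrl.set_joints(k); ctrl.sleep(.15)
ctrl.sleep(1.); o=ctrl.get_obs(); print(o["force"],o["torque"],o["opening"],o["time"],o["tool_rot"])
s=ctrl.snapshot("scene"); cv2.imwrite("pics/s9.png",s["pixels"]); t=ctrl.snapshot("top"); cv2.imwrite("pics/t9.png",t["pixels"])
print([(c.round().tolist(),a) for c,a,_,_ in blobs(mask(s,*PUR),10)],[(c.round().tolist(),a) for c,a,_,_ in blobs(mask(t,*PUR),10)])
```

```text
[ 0.10653205  1.08048914 -2.76914303] [-0.23056779  1.17097781 -0.02125855] 0.013850133824426326 56.8583 [0.50651835 0.39575052 0.47160958 0.60365975]
[([211.0, 118.0], np.int32(68)), ([224.0, 116.0], np.int32(101)), ([236.0, 125.0], np.int32(97)), ([214.0, 140.0], np.int32(79))] [([505.0, 267.0], np.int32(53)), ([505.0, 302.0], np.int32(71)), ([468.0, 312.0], np.int32(44))]
```

Run:
```python
from h import *
from rig import ctrl
for d in(85,60,30,0):
    ctrl.set_joints(ik(ctrl,*tip(d)))
o=ctrl.get_obs(); print(o["force"],o["time"])
t=ctrl.snapshot("top"); s=ctrl.snapshot("scene"); pickle.dump((t,s),open("pics/10.pkl","wb"))
cv2.imwrite("pics/10.png",np.hstack([cv2.resize(t["pixels"][170:350,275:600],(400,222)),cv2.resize(s["pixels"][50:330,120:400],(400,400))[:222*0+400][:222] if 0 else cv2.resize(s["pixels"][50:330,120:400],(222,222))]))
print([(c.round().tolist(),a) for c,a,_,_ in blobs(mask(s,*PUR),10)],[(c.round().tolist(),a) for c,a,_,_ in blobs(mask(t,*PUR),10)])
for x,n in((t,"top"),(s,"scene")):
    for c,a,b,l in blobs(mask(x,(95,60,120),(118,255,255)),300): print(n,c.round(),a,pix2w(x,c,.001)[0,:2].round(3))
h=cv2.cvtColor(t["pixels"],cv2.COLOR_BGR2HSV); print(h[185:265:8,330].tolist())
```

```text
[-0.55093446 -0.2972602  -3.31790527] 59.2
[([211.0, 118.0], np.int32(70)), ([224.0, 116.0], np.int32(101)), ([236.0, 125.0], np.int32(101)), ([214.0, 140.0], np.int32(84))] [([504.0, 302.0], np.int32(72)), ([468.0, 312.0], np.int32(51))]
top [63. 83.] 4412 [0.97  0.561]
top [326. 216.] 5973 [ 0.622 -0.076]
top [367. 253.] 417 [ 0.535 -0.168]
scene [ 52. 140.] 755 [ 0.765 -0.856]
scene [300. 259.] 5774 [ 0.627 -0.072]
scene [ 41. 258.] 304 [ 0.991 -0.517]
[[107, 148, 138], [106, 124, 162], [106, 124, 163], [106, 124, 163], [106, 122, 165], [106, 123, 164], [106, 121, 165], [107, 143, 143], [108, 143, 143], [107, 143, 143]]
```

View pics/10.png

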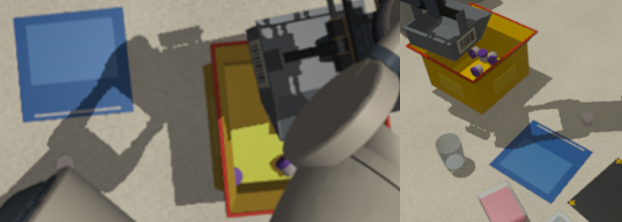

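Run:
```python
from h import *
t,s=pickle.load(open("pics/10.pkl","rb"))
for x,n,lo in((t,"top",(100,90,152)),(s,"scene",(100,90,150))):
    for c,a,b,l in sorted(blobs(mask(x,lo,(112,135,255)),300),key=lambda k:-k[1])[:3]:
        r=cv2.minAreaRect(pix2w(x,np.argwhere(l)[:,::-1],.001)[:,:2].astype(np.float32)*1000); print(n,a,c.round(),r)
```

```text
top 3225 [331. 210.] ((633.91943359375, -91.95033264160156), (116.04326629638672, 164.6012725830078), 4.38796329498291)
```

Run:
```python
from h import *
from rig import ctrl
R=tool(.0766); H=np.array([.634,-.092,.10])
go(ctrl,H+[0,0,.22],R,.2)
go(ctrl,H+[0,0,.012],R,.15)
print("hit",go(ctrl,H+[0,0,-.003],R,.03,contact_N=2.),ctrl.get_obs()["tcp_pos"])
ctrl.grip(.05); go(ctrl,H+[0,0,.12],R,.2)
ctrl.grip(.07)
ctrl.set_joints([.9,.2,1.345,0,1.302,0]) ; ctrl.sleep(.5)
t=ctrl.snapshot("top"); s=ctrl.snapshot("scene")
print([(c.round().tolist(),a) for c,a,_,_ in blobs(mask(s,*PUR),10)],[(c.round().tolist(),a,pix2w(t,c,.032)[0,:2].round(3)) for c,a,_,_ in blobs(mask(t,*PUR),10)],ctrl.get_obs()["time"])
cv2.imwrite("pics/11.png",np.hstack([cv2.resize(t["pixels"][165:350,120:610],(490,185)),cv2.resize(s["pixels"][50:350,120:420],(300,300))[:185*0+300]][:1]+[cv2.resize(s["pixels"][50:350,120:420],(185,185))]))
```

```text
hit True [ 0.63412769 -0.09202438  0.09459896]
[([211.0, 117.0], np.int32(68)), ([224.0, 117.0], np.int32(100)), ([236.0, 125.0], np.int32(98)), ([214.0, 140.0], np.int32(83))] [([505.0, 266.0], np.int32(54), array([ 0.496, -0.476])), ([539.0, 290.0], np.int32(59), array([ 0.44 , -0.552])), ([526.0, 299.0], np.int32(178), array([ 0.421, -0.521])), ([506.0, 301.0], np.int32(82), array([ 0.418, -0.476])), ([468.0, 312.0], np.int32(51), array([ 0.395, -0.387]))] 68.2333
```

View pics/11.png

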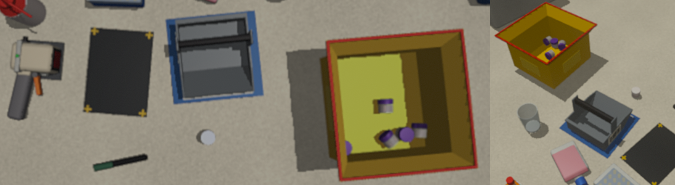

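```bash
python3 -c "
from rig import ctrl
print(ctrl.finish_job())"
```

```text
the job is handed in; nothing more can be done
None
```

The job is handed in after about 68 s of robot time. All five purple-capped jars are in the waste bin, the batch was scanned with the trigger squeezed fully and let go, and the empty tote is back squarely on its blue mat; I have not seen the judge's verdict.

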